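# Select the loaded test port and shut the vent

### The arm

A 6-joint arm with a two-finger parallel gripper is mounted at the origin on the work surface. World frame = base frame: x ahead of the robot, y to its left, z up, the work surface at z = 0. Lengths are in m, angles in degrees, forces in N, time in s.
With the tool pointing down it reaches from about 0.35 to 0.925 m from the base axis. Payload 6.4 kg.
Tool frame: the origin (TCP) lies at the very end of the fingers, on their centre line; the grasp point (between the pads) lies 19 mm behind it (robot.grip_depth is the distance from the TCP to the grasp point, in m); z points along the fingers, y is the line along which they close (so a half turn about z gives the same grasp; the last joint's range is limited). The gripper opens to 94 mm and grips with 3 to 60 N. Pads are 16 mm wide; open, the fingers measure 119 mm over their backs; the gripper's body (75 mm by 177 mm) begins 78 mm behind the grasp point.
Start: joints at [-76.954, 14.043, 89.255, -0, 76.702, -9.975], TCP at [0.254, -0.598, 0.205] pointing down, gripper open.
Joint ranges: [-179.41, 179.41], [-58.25, 129.5], [7.25, 145.43], [-54.29, 234.29], [11.92, 165.04], [-157.13, 157.13]. Speed limits (degrees/s): [147.25, 147.25, 180, 180, 180, 180].

### API

Orientations are given as a 3x3 rotation matrix whose columns are the frame's x, y, z axes.
In Python, from rig import robot gives the robot as it stands. Calls block until the motion is done:
- robot.reach(position, orientation): joint-space move of the TCP to a pose.
- robot.servo_line(position, rotation=None, vel=0.15): straight line of the TCP; rotation=None keeps the orientation; vel is the mean speed in m/s.
- robot.move_j(angles): joint-space move.
- robot.command_gripper(opening): opening from 0.0 (shut) to 1.0 (fully open); the grip force is fixed at half the most; returns when the fingers have stopped.
- robot.hold(seconds).
- robot.solve_ik(position, orientation): joint angles nearest the present ones, or None.
- robot.capture(name): name is "scene" or "side" or "wrist"; returns the picture (400x640x3 uint8, red, green, blue); there is no depth.
- robot.get_calibration(name): a dict with "fx", "fy", "cx", "cy" (pixels), "rvec" (rotation vector, rad) and "tvec" (3), from world to camera coordinates, as OpenCV has them. Camera axes: x right, y down, z forward; pixel columns grow to the right and rows downward; lengths in m; the calibration is good to about 2 mm. The wrist camera is an equidistant fisheye: a pixel r from the principal point sees the ray r / f radians off the axis. A picture is of the moment at which its call begins: read the wrist's pose just before it. get_calibration takes no time and is no camera call; for the wrist camera it gives the pose at the moment of the call.
A pose or a line that the arm cannot do raises robot.MotionError and nothing moves.
- robot.sign_off(): hands the job in; it is judged then, once.
Readings, each from a call of its own:
- robot.read_clock(): time.
- robot.read_joints(): joint angles.
- robot.read_joint_velocities(): joint speeds.
- robot.read_joint_torque(): joint torques, N m.
- robot.read_tcp_pos(): TCP position.
- robot.read_tool_rot(): TCP orientation.
- robot.read_contact_force(): force on the tool from outside, world axes, zero at the start.
- robot.read_torque(): the same for the moment, N m.
- robot.read_gripper_width(): opening from 0.0 (shut) to 1.0 (fully open).
- robot.read_grasp_force(): force on a finger pad.
Only numpy, scipy, OpenCV 4.12 (cv2) and the standard library are available. Lean on these libraries where they do the work, as an engineer would, in place of code of your own. Each camera call takes 0.05 s, during which the arm holds its last target. There are 200 camera calls.

### The job

Get the leak-test rig ready: first push the selector arm on the port plate round until it points straight at the tall housing that stands on one of the four ports, then push the black lever of the vent valve all the way round to its stop, square across its pipe, so that the vent is shut. Only push with a finger: grip and lift nothing, and leave the housing, the port caps and everything else lying about where they are.

Things in the scene. Friction and masses are not known exactly. Their poses are not given: they have to be found in the camera images.
- housing: the test part: stepped round aluminium housing, loose, 52 mm tall, flange 48 mm across, upper neck 26 mm, small brass nipple on one side; stands on one of the four ports of the port plate. Origin: centre of its underside, on the selector's port circle (radius 125 mm), 23 mm above the table. 0.15 to 0.31 kg.
- selector (a joint): angle of the selector arm on the port plate (rad), growing counter-clockwise seen from above; starts within 0.25 of 0, where the arm points midway between the two middle ports; stops at -1.45 and 1.45. The housing may stand on any port, so either way round may be right. Stiff with friction (0.15 N m, some 2.3 N at 65 mm), stays where it is left, no detents.
- selector_axis (a point): point on the selector's vertical pivot, at mid-height of the arm, 51 mm above the table; turns with the arm, its x axis points along the arm to the tip, z up. The arm is a steel bar 14 mm wide and 18 mm high (underside 42 mm, top 60 mm above the table) that runs out from a round hub of radius 19 mm (hub top with nut 68 mm above the table).
- manifold: the aluminium port plate, fixed to the bench, 20 mm thick, 215 by 300 mm. Origin: on the selector's pivot, at table level; x axis towards the middle of the arc of ports, z up. The ports are round rubber pads, 3 mm high, 52 mm across, on a circle of radius 125 mm about the pivot, at -1.15, -0.55, 0.55 and 1.15 rad from x. Under the arm the plate's top is free but for the hub's foot (radius 24 mm) and these pads.
- selector_tip (a point): the pointed outer end of the selector arm, 91 mm from the pivot, at mid-height of the arm (51 mm above the table)
- vent (a joint): angle of the vent valve's lever (rad), growing counter-clockwise seen from above: 0 = along the pipe (open), 1.571 = square across it, at the stop (shut); starts between 0 and 0.45. Stiff with friction (0.2 N m, some 2.7 N at 75 mm), stays where it is left.
- vent_axis (a point): point on the vertical stem of the vent valve, at mid-height of its lever, 73 mm above the table; turns with the lever, its x axis points along the lever to its end, z up. The lever is a black bar 16 mm wide, 18 mm high (underside 64 mm, top 82 mm above the table), from a hub of radius 17 mm (top with nut 89 mm).
- valve: the vent valve, fixed to the bench: base plate 190 by 150 by 12 mm with a brass pipe along its x axis, pipe top 46 mm above the table (clamps 38 mm; collars within 42 mm of the stem 53 mm; round valve body within 28 mm of the stem 56 mm). A silencer 26 mm across sticks out at the -x end. Origin: below the stem, at table level; z up. The lever swings from its +x to its +y axis.
- vent_tip (a point): the outer end of the vent lever, 110 mm from the stem axis, at mid-height of the lever (73 mm above the table)
- cap1: one of three low aluminium blanking caps, loose, 22 mm tall, 40 mm across with a 22 mm wide knob, standing on the ports that the housing leaves free (top 45 mm above the table). Origin: centre of its underside. Leave alone.
- cap2: one of three low aluminium blanking caps, loose, 22 mm tall, 40 mm across with a 22 mm wide knob, standing on the ports that the housing leaves free (top 45 mm above the table). Origin: centre of its underside. Leave alone.
- cap3: one of three low aluminium blanking caps, loose, 22 mm tall, 40 mm across with a 22 mm wide knob, standing on the ports that the housing leaves free (top 45 mm above the table). Origin: centre of its underside. Leave alone.
- oring: loose black rubber ring, 28 mm across, 5 mm high, lying on the port plate behind the pivot, away from the ports. Origin: centre of its underside. Leave alone.
- fitting: loose brass fitting, 22 mm across, 26 mm tall, standing on the base plate of the vent valve beside the pipe (top 38 mm above the table). Origin: centre of its underside. Leave alone.
- wrench: loose steel wrench 170 mm long lying on the bench beyond the rig. Leave alone.
- screwdriver: loose screwdriver 190 mm long lying on the bench to the robot's left. Leave alone.
- bottle: loose white plastic bottle, 56 mm across, 140 mm tall, standing on the bench to the robot's right. Origin: centre of its underside. Leave alone.

How it is judged (in metres and radians):
On the way, in this order (a step that is already met when the one before it is completed fails the run):
1. the selector arm points at the housing and rests there (x of housing in the frame of selector_axis above 0.1 m and y of housing in the frame of selector_axis between -0.013 and 0.013 m and velocity of joint selector between -0.05 and 0.05 rad/s and distance of housing from where it was at the start of the episode below 0.01 m), for 0.3 s.
2. the vent lever is square across its pipe, at its stop (value of joint vent above 1.45 rad and x of housing in the frame of selector_axis above 0.1 m and y of housing in the frame of selector_axis between -0.013 and 0.013 m), for 0.2 s.
At the end, for the whole second after the job is handed in: The line of the selector arm passes within 13 mm of the housing's centre (about 6 degrees), the vent lever stands beyond 1.45 rad (stop at 1.571), and the housing still stands upright on its port within 10 mm of where it stood (all of step 2 and velocity of joint selector between -0.05 and 0.05 rad/s and distance of housing from where it was at the start of the episode below 0.01 m and angle between housing's own z axis and vertical below 0.1 rad and linear speed of housing below 0.02 m/s); the robot touches nothing.
It fails at once if the housing is lifted, shifted more than 12 mm or tipped (distance of housing from where it was at the start of the episode above 0.012 m or angle between housing's own z axis and vertical above 0.3 rad).
It fails at once if a port cap or another loose thing is shifted or lifted more than 15 mm (distance of any of cap1, cap2, cap3, oring, fitting, wrench, screwdriver, bottle from where it was at the start of the episode above 0.015 m).
It fails at once if the selector arm or the vent lever is pinched: the fingers press on both of its sides at once ((contact force between the fingers and selector_c0 above 3 N and contact force between the fingers and selector_c1 above 3 N) or (contact force between the fingers and vent_c0 above 3 N and contact force between the fingers and vent_c1 above 3 N)).
It also fails if it takes over 69 s, if anything falls off the work surface, if the arm or the gripper's body presses on something with over 40 N, if the wrist force passes 120 N, or if a joint passes its speed limit or range.

## Working session

There is one attempt and no reset: what is moved stays moved. The work goes in short steps, each a Python script; the robot and the scene stay as the last script left them, time stands still between calls to the robot, and variables do not carry over. Pictures are saved under pics/ and viewed, at most 10 in all, crops included, and the job is handed in when it is done.

```bash
ls; mkdir -p pics; python3 - <<'E'
from rig import robot
import cv2
for n in ("scene","side"):
    cv2.imwrite(f"pics/{n}0.png", robot.capture(n)[:,:,::-1]); print(n,robot.get_calibration(n))
print(robot.read_clock())
E
```

```text
pics
scene {'fx': 497.34101787048013, 'fy': 497.34101787048013, 'cx': 307.1010575818119, 'cy': 202.89254775827922, 'rvec': array([ 2.2429612 ,  0.69257167, -0.28245892]), 'tvec': array([-0.50409214, -0.16706431,  2.18743062])}
side {'fx': 397.5775148716919, 'fy': 397.5775148716919, 'cx': 320.45089259635495, 'cy': 196.71286245682344, 'rvec': array([ 0.4924474 , -2.67283142,  1.24497088]), 'tvec': array([0.58174937, 0.19623745, 1.22770266])}
0.1
```

View pics/scene0.png

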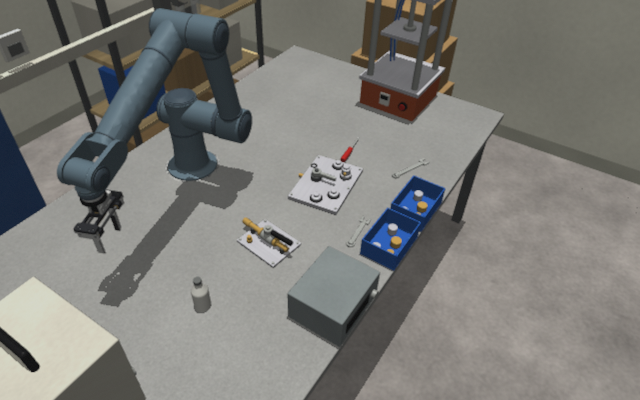

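View pics/side0.png

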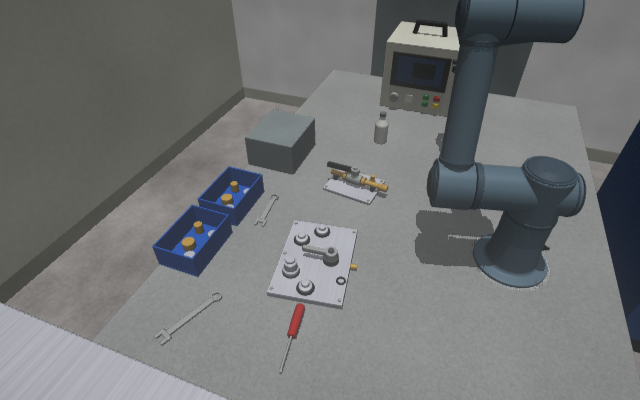

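The side view shows the plate with its hub at about (331,256), the arm tip at about (304,250) and the housing at about (291,266). The caps are at (322,231), (302,240) and (305,287). The valve stem is at about (355,172), with the lever pointing to (329,165). I'll triangulate these roughly, then look from above with the wrist camera.

```bash
cat > h.py <<'E'
from rig import robot
import numpy as np, cv2
def pix2w(name,uv,z,cal=None):
    c=cal or robot.get_calibration(name); R=cv2.Rodrigues(np.array(c["rvec"]))[0]; t=np.array(c["tvec"]).ravel()
    x=(uv[0]-c["cx"])/c["fx"]; y=(uv[1]-c["cy"])/c["fy"]
    if name=="wrist":
        th=np.hypot(x,y); s=np.sin(th)/th if th>1e-9 else 1.; d=np.array([x*s,y*s,np.cos(th)])
    else: d=np.array([x,y,1.])
    o=-R.T@t; d=R.T@d
    return o+d*(z-o[2])/d[2]
def down(yaw):  # tool z down, tool y (closing) at yaw deg from world x
    a=np.radians(yaw); y=np.array([np.cos(a),np.sin(a),0]); z=np.array([0,0,-1.]); return np.c_[np.cross(y,z),y,z]
E
python3 - <<'E'
from h import *
np.set_printoptions(precision=3,suppress=True)
for n,u,z in [("side",(331,250),.068),("side",(304,250),.051),("side",(290,271),.023),("side",(302,242),.03),("side",(305,290),.023),("side",(355,170),.089),("side",(328,165),.073),("scene",(317,173),.068),("scene",(267,230),.089),("scene",(292,243),.073)]: print(n,u,pix2w(n,u,z))
print(robot.read_tool_rot(), robot.get_calibration("wrist"))
c=robot.get_calibration("wrist");R=cv2.Rodrigues(c["rvec"])[0];print(-R.T@c["tvec"].ravel(),R)
for p in [(.62,.1,.40),(.55,-.1,.4),(.62,0,.4),(.55,0,.45)]:
  for y in (0,45,90,-45):
    s=robot.solve_ik(p,down(y)); print(p,y,s is not None and np.round(s))
E
```

```text
side (331, 250) [0.508 0.215 0.068]
side (304, 250) [0.588 0.229 0.051]
side (290, 271) [0.605 0.296 0.023]
side (302, 242) [0.615 0.183 0.03 ]
side (305, 290) [0.538 0.343 0.023]
side (355, 170) [ 0.551 -0.163  0.089]
side (328, 165) [ 0.66  -0.179  0.073]
scene (317, 173) [0.523 0.198 0.068]
scene (267, 230) [ 0.563 -0.191  0.089]
scene (292, 243) [ 0.664 -0.18   0.073]
[[ 0.92   0.391 -0.   ]
 [ 0.391 -0.92   0.002]
 [ 0.    -0.002 -1.   ]] {'fx': 309.70691628693146, 'fy': 309.70691628693146, 'cx': 324.67299759158055, 'cy': 203.01181719426768, 'rvec': array([-2.413,  1.596,  0.234]), 'tvec': array([-0.649, -0.031,  0.393])}
[ 0.329 -0.566  0.384] [[ 0.391 -0.921 -0.002]
 [-0.882 -0.375  0.284]
 [-0.262 -0.11  -0.959]]
(0.62, 0.1, 0.4) 0 [-1.  6. 78. -0. 96. -1.]
(0.62, 0.1, 0.4) 45 [ -1.   6.  78.  -0.  96. -46.]
(0.62, 0.1, 0.4) 90 [ -1.   6.  78.  -0.  96. -91.]
(0.62, 0.1, 0.4) -45 [-1.  6. 78. -0. 96. 44.]
(0.55, -0.1, 0.4) 0 [-22.  -3.  88.  -0.  95. -22.]
(0.55, -0.1, 0.4) 45 [-22.  -3.  88.  -0.  95. -67.]
(0.55, -0.1, 0.4) 90 [ -22.   -3.   88.   -0.   95. -112.]
(0.55, -0.1, 0.4) -45 [-22.  -3.  88.  -0.  95.  23.]
(0.62, 0, 0.4) 0 [-10.   5.  79.  -0.  95. -10.]
(0.62, 0, 0.4) 45 [-10.   5.  79.  -0.  95. -55.]
(0.62, 0, 0.4) 90 [ -10.    5.   79.   -0.   95. -100.]
(0.62, 0, 0.4) -45 [-10.   5.  79.  -0.  95.  35.]
(0.55, 0, 0.45) 0 [-12.  -5.  84.  -0. 100. -12.]
(0.55, 0, 0.45) 45 [-12.  -5.  84.  -0. 100. -57.]
(0.55, 0, 0.45) 90 [ -12.   -5.   84.   -0.  100. -102.]
(0.55, 0, 0.45) -45 [-12.  -5.  84.  -0. 100.  33.]
```

```bash
python3 - <<'E'
from h import *
import pickle
robot.command_gripper(0.0)
print(robot.read_clock())
cals={}
for n,p in [("v",(.55,-.17,.30)),("m",(.53,.24,.30))]:
    robot.reach(p,down(-90)); robot.hold(.2)
    cals[n]=robot.get_calibration("wrist"); im=robot.capture("wrist")
    cv2.imwrite(f"pics/w{n}.png",im[:,:,::-1])
    print(robot.read_clock())
pickle.dump(cals,open("cals.pkl","wb"))
for n in "vm":
    im=cv2.imread(f"pics/w{n}.png"); cv2.imwrite(f"pics/w{n}2.png",cv2.resize(im[50:350,120:520],None,fx=2,fy=2,interpolation=cv2.INTER_CUBIC))
E
```

```text
1.5167
3.6833
5.45
```

View pics/wv2.png

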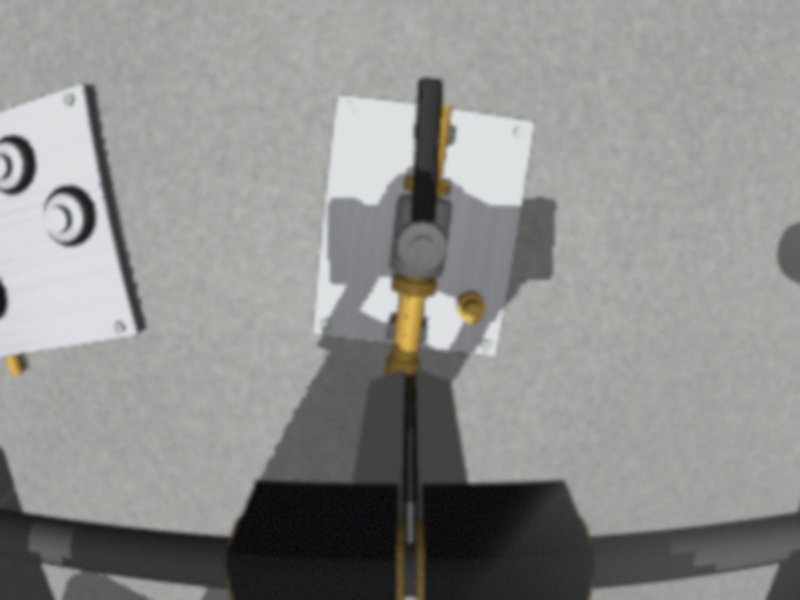

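View pics/wm2.png

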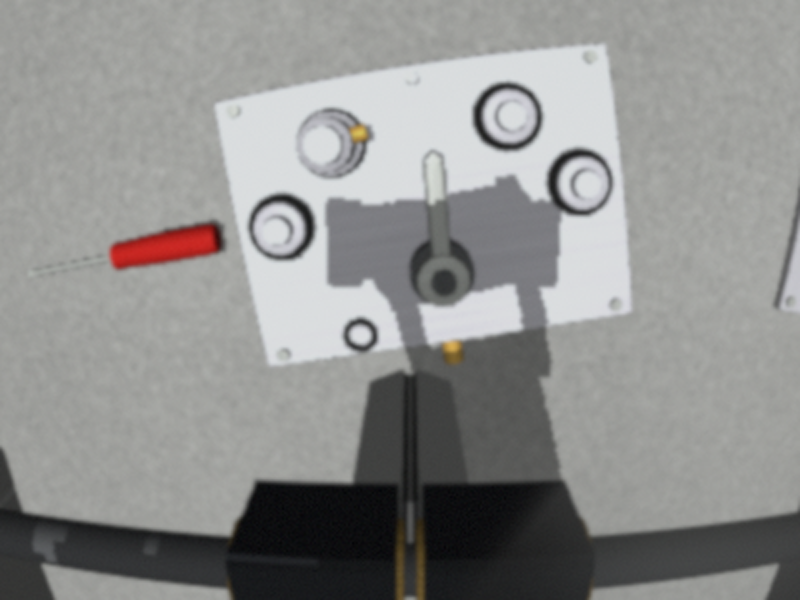

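The valve crop shows the lever pointing up (world +x), with its end at about (430,80) and the stem at about (421,245). The pipe runs from (403,360) to (447,110), so the lever is almost open and must swing to the left (+y).

In the plate crop, the hub is at about (443,275) and the arm tip at (433,153). The housing base is at about (332,143), which is the +0.55 port. The caps are at (508,116), (580,182) and (281,226). The selector therefore has to turn counter-clockwise.

```bash
python3 - <<'E'
from h import *
import pickle
np.set_printoptions(precision=4,suppress=True)
C=pickle.load(open("cals.pkl","rb"))
P=lambda n,u,v,z: pix2w("wrist",(120+(u+.5)/2-.5,50+(v+.5)/2-.5),z,C[n])[:2]
# plate fit: ports
a=np.array([-.55,-1.15,1.15]); obj=.125*np.c_[np.cos(a),np.sin(a)]
w=np.array([P("m",508,116,.024),P("m",580,182,.024),P("m",281,226,.024)])
M,_=cv2.estimateAffinePartial2D(obj,w); s=np.hypot(M[0,0],M[1,0]); th=np.arctan2(M[1,0],M[0,0]); 
print("scale",s,"th",th,"piv",M[:,2],"res",obj@M[:,:2].T+M[:,2]-w)
print("plate corners",[P("m",*c,.02) for c in [(217,103),(605,44),(631,311),(269,365)]])
piv=P("m",444,282,.068); print("nut",piv,"hubfit vs")
hs=P("m",322,144,.075); tip=P("m",433,153,.06); print("housing top",hs,"base",P("m",332,143,.026),"tip",tip, np.linalg.norm(tip-M[:,2]))
ang=lambda v:np.arctan2(v[1],v[0])
print("sel",ang(tip-M[:,2])-th,"housing",ang(hs-M[:,2])-th, ang(hs-piv)-th)
st=P("v",422,246,.089); e=P("v",430,81,.082)
c=[P("v",*q,.012) for q in [(339,96),(532,122),(495,356),(315,333)]]
print("stem",st,"end",e,np.linalg.norm(e-st),"ang",ang(e-st),"base",c,np.mean(c,0),"dir",ang(c[0]-c[3]),ang(c[1]-c[2]),ang(c[0]-c[1])-np.pi/2,ang(c[3]-c[2])-np.pi/2)
E
```

```text
scale 0.9978932853416673 th 0.14948012340742695 piv [0.5069 0.2151] res [[-0.      0.0001]
 [ 0.     -0.0001]
 [ 0.     -0.    ]]
plate corners [array([0.6357, 0.3832]), array([0.681 , 0.0914]), array([0.4715, 0.059 ]), array([0.4262, 0.353 ])]
nut [0.5074 0.2148] hubfit vs
housing top [0.6023 0.2952] base [0.6017 0.2947] tip [0.595  0.2225] 0.08843012786250112
sel -0.06506352766432563 housing 0.5490718745938383 0.5532412058747402
stem [ 0.556  -0.1793] end [ 0.6615 -0.1843] 0.10569356018030177 ang -0.04771684678301075 base [array([ 0.6562, -0.1189]), array([ 0.6375, -0.2636]), array([ 0.4505, -0.2406]), array([ 0.4705, -0.0951])] [ 0.5537 -0.1796] dir -0.12751841419698162 -0.1222565444635292 -0.12867091789611096 -0.13639453904216814
```

The fit is good: pivot (0.507,0.215) and plate yaw 0.149. The arm is at world angle 0.085 and needs 0.70. The vent stem is at (0.556,-0.179), its lever is at -0.048, and the stop should be near 1.443. Now I'll push the selector.

```bash
cat >> h.py <<'E'
def pose(piv,th,r,off,z):
    c,s=np.cos(th),np.sin(th); return [piv[0]+c*r-s*off, piv[1]+s*r+c*off, z]
def push(piv,th0,th1,r,off,z,step=.05,fmax=25,vel=.06):
    F=0
    for th in np.linspace(th0,th1,max(2,int(np.ceil((th1-th0)/step))+1)):
        robot.servo_line(pose(piv,th,r,off,z),down(np.degrees(th)),vel=vel)
        f=np.array(robot.read_contact_force())[:2]; F=f@[np.sin(th),-np.cos(th)]
        print(f"{th:.3f} F={F:.1f} t={robot.read_clock():.1f}")
        if F>fmax: break
    return th
E
python3 - <<'E'
from h import *
piv=(.507,.215); t0=.085; t1=.70; r=.064
robot.reach(pose(piv,t0,r,-.038,.12),down(np.degrees(t0)))
robot.servo_line(pose(piv,t0,r,-.038,.040),vel=.1)
print(robot.read_contact_force())
robot.servo_line(pose(piv,t0,r,-.017,.040),vel=.06)
th=push(piv,t0,t1,r,-.015,.040,step=.08,fmax=20)
robot.servo_line(pose(piv,th,r,-.040,.040),vel=.08)
robot.servo_line(pose(piv,th,r,-.040,.14),vel=.15)
robot.reach((.53,.24,.30),down(-90)); robot.hold(.1)
c=robot.get_calibration("wrist"); im=robot.capture("wrist")
print(robot.read_clock()); import pickle; pickle.dump({"m":c},open("cals2.pkl","wb"))
cv2.imwrite("pics/wm3.png",cv2.resize(im[50:350,120:520,::-1],None,fx=2,fy=2,interpolation=cv2.INTER_CUBIC))
E
```

```text
[-0.29466474  0.36641582  0.2910839 ]
0.085 F=0.7 t=8.7
0.162 F=1.0 t=9.0
0.239 F=2.7 t=9.2
0.316 F=1.1 t=9.5
0.393 F=1.5 t=9.7
0.469 F=2.1 t=10.0
0.546 F=1.8 t=10.2
0.623 F=1.5 t=10.5
0.700 F=1.0 t=10.7
14.125
```

View pics/wm3.png

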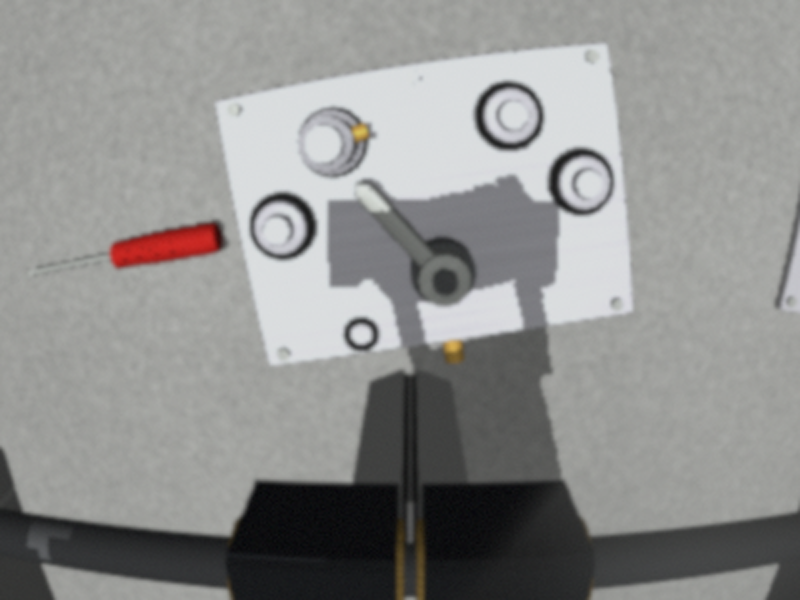

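The arm now points towards the housing, with its tip at about (362,184), the nut at (445,281) and the housing base at (333,142). The caps haven't moved. I'll check the angle in numbers, and if it holds, push the vent lever.

```bash
python3 - <<'E'
from h import *
import pickle,sys
C=pickle.load(open("cals2.pkl","rb"))
P=lambda u,v,z: pix2w("wrist",(120+(u+.5)/2-.5,50+(v+.5)/2-.5),z,C["m"])[:2]
piv=P(445,281,.068);h=P(323,144,.075);t=P(362,184,.06); ang=lambda v:np.arctan2(v[1],v[0])
e=ang(h-piv)-ang(t-piv); print("err",e,ang(t-piv),piv,h,t)
if abs(e)>.045: sys.exit()
piv=(.556,-.1793); t0=-.048; r=.076; z=.062
robot.reach(pose(piv,t0,r,-.042,.15),down(np.degrees(t0)))
robot.servo_line(pose(piv,t0,r,-.042,z),vel=.1)
robot.servo_line(pose(piv,t0,r,-.018,z),vel=.06)
th=push(piv,t0,1.36,r,-.016,z,step=.1,fmax=20)
th=push(piv,th,1.50,r,-.016,z,step=.02,fmax=12)
robot.servo_line(pose(piv,th,r,-.045,z),vel=.08)
robot.servo_line(pose(piv,th,r,-.045,.16),vel=.15)
robot.reach((.55,-.17,.30),down(-90)); robot.hold(.1)
c=robot.get_calibration("wrist"); im=robot.capture("wrist")
print(robot.read_clock()); pickle.dump({"v":c},open("cals3.pkl","wb"))
cv2.imwrite("pics/wv3.png",cv2.resize(im[50:350,120:520,::-1],None,fx=2,fy=2,interpolation=cv2.INTER_CUBIC))
E
```

```text
err -0.0003505795132530132 0.7085144997429391 [0.50757024 0.21489159] [0.60155548 0.29537502] [0.5734436  0.27134169]
-0.048 F=0.4 t=17.9
0.046 F=-0.1 t=18.2
0.140 F=-0.0 t=18.5
0.234 F=-0.1 t=18.7
0.327 F=-0.4 t=19.0
0.421 F=-0.0 t=19.3
0.515 F=0.8 t=19.6
0.609 F=0.3 t=19.8
0.703 F=0.3 t=20.1
0.797 F=-0.1 t=20.4
0.891 F=1.0 t=20.7
0.985 F=0.4 t=20.9
1.078 F=0.3 t=21.2
1.172 F=-0.1 t=21.5
1.266 F=0.4 t=21.8
1.360 F=0.7 t=22.0
1.360 F=0.5 t=22.3
1.380 F=3.1 t=22.5
1.400 F=3.0 t=22.8
1.420 F=2.1 t=23.0
1.440 F=5.8 t=23.3
1.460 F=11.2 t=23.5
1.480 F=16.5 t=23.8
27.7167
```

View pics/wv3.png

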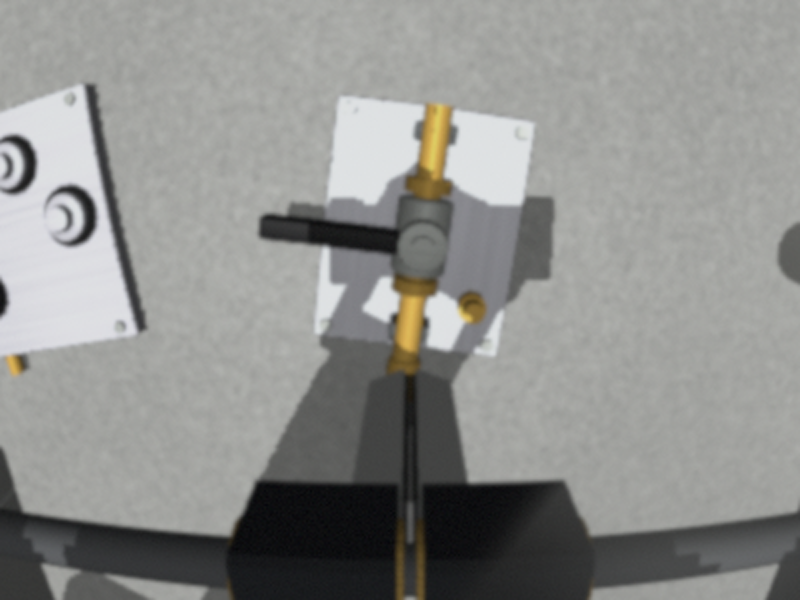

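The lever now runs from the stem at (422,246) to its end at (262,227), square across the pipe. The push force also rose steeply at the expected stop angle, and the fitting hasn't moved. Handing in.

```bash
python3 -c "
from rig import robot
print(robot.sign_off(), robot.read_clock())"
```

```text
the job is handed in; nothing more can be done
the job is handed in; nothing more can be done
```

The job is handed in: the selector arm points at the housing (measured error under 0.01 rad), the vent lever is at its stop, square across the pipe, and I saw nothing else moved in the close-up pictures; the judge's result was not shown.

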